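# Uncap the empty push-and-turn tub and clear it into the empties bin

## Robot

A 6-joint arm with a two-finger parallel gripper is mounted at the origin on the work surface. World frame = base frame: x ahead of the robot, y to its left, z up, the work surface at z = 0. Lengths are in mm, angles in rad, forces in N, time in s.
With the tool pointing down it reaches from about 350 to 775 mm from the base axis. Payload 7.3 kg.
Tool frame: the origin (TCP) lies at the very end of the fingers, on their centre line; the grasp point (between the pads) lies 19 mm behind it; x points along the fingers, y is the direction in which the jaws open and shut, and the axes are right-handed (so a half turn about x gives the same grasp; the last joint's range is limited). The gripper opens to 92 mm and grips with 3 to 60 N. Pads are 19 mm wide; open, the fingers measure 130 mm over their backs; the gripper's body (75 mm by 190 mm) begins 47 mm behind the grasp point.
Start: joints at [-1.259, 0.342, 1.524, -0, 1.275, -0.146], TCP at [232.061, -470.948, 226.741] pointing down, gripper open.
Joint ranges: [-2.53, 2.53], [-0.77, 2.02], [0.04, 2.7], [-1, 4.14], [0.28, 2.66], [-3.11, 3.11]. Speed limits (rad/s): [2.57, 2.57, 3.14, 3.14, 3.14, 3.14].

## Interface

Orientations are given as [roll, pitch, yaw] about the fixed x, y, z axes, in that order (R = Rz(yaw) Ry(pitch) Rx(roll)).
In Python, from plant import bot gives the robot as it stands.
- The arm moves only by the tool step_arm, never from a script. Its argument "targets" is a list that holds one entry, the list of rows, each a list of 4 numbers: the shift along the tool's x, y, z in m, then the turn about the tool's x in degrees. A call has exactly 5 rows; each row is the pose to reach, as a shift and turn from the pose measured when the call began, along the tool's axes at that moment; what a row does not reach only later rows make up. A row lasts 1/12 s, in which the tool goes at most 41.7 mm and 7.16 degrees, less where a joint would pass 70% of its speed; a pose out of reach is approached as far as the arm can. A call with a gripper value outside its range is refused whole. "jaw" is the closure, from 0 (fully open) to 1 (shut), set as the call begins (left out, the last holds). The fingers move at their own pace and stop on an object; the grip force is fixed at half the most. Time passes only in rows, so rows that repeat a pose let the fingers close, or fill a call up. It gives the time, the measured TCP pose, the force and the opening at its end, in the units of the state.
- bot.get_obs(): the state, without advancing time (a new reading comes with each control period).
- bot.capture(name): name is "scene" or "top" or "wrist"; returns a dict with "color" (384x512x3 uint8, red, green, blue), "depth" (384x512 float32, mm along the optical axis (not along the pixel's ray), 0 where there is no reading), "fov_y" (degrees; the focal length in pixels is half the picture's height over the tangent of half this angle, whatever the lens; pixels are square), "cx", "cy" (the principal point, pixels), "dist_coeffs" ([k1, k2, p1, p2, k3] as OpenCV has them; the pictures are not rectified), "rvec" (rotation vector, rad) and "tvec" (3), from world to camera coordinates, as OpenCV has them. Camera axes: x right, y down, z forward; pixel columns grow to the right and rows downward; lengths in mm; the calibration is good to about 2 mm. A picture is of the moment at which its call begins.
- bot.close_job(): hands the job in, once; it reports no verdict.
The state is a dict: "time": time; "joint_positions": joint angles; "dq": joint speeds; "tau": joint torques, N m; "tool_pos": TCP position; "tcp_rot": TCP orientation; "contact_force": force on the tool from outside, world axes, zero at the start; "moment": the same for the moment, N m; "grip_width": finger opening in mm.
Only numpy, scipy, OpenCV 4.12 (cv2) and the standard library are available. Lean on these libraries where they do the work, as an engineer would, in place of code of your own. Each camera call takes 0.05 s, during which the arm holds its last target. There are 200 camera calls.

## Task

The square white tub in the angle-iron seat on the shelf is empty. Take off its child-resistant cap (keep the cap pressed down while turning it anticlockwise; turned without pressing it only spins idle), set the cap right way up inside the steel thali, then put the tub into the open tilt-out bin under the shelf. Leave the tumbler, the pickle jar and the scoop where they are.

Things in the scene. Friction and masses are not known exactly. Their poses are not given: they have to be found in the camera images.
- cap_mid (a point): Centre of the tub's round black push-and-turn cap: its grip shell is 64 mm across (66 over ribs) and 34 mm high, this point on its axis, half-way up; z up. On the closed tub its lower edge is 9 mm above the tub's shoulder. A grey inner cap inside it reaches 6.5 mm below the shell's edge, so set down it stands with this point 23.5 mm up. It lifts off by 25 mm to clear the neck. 0.1 kg.
- cap_press (a joint): How far the shell is pressed down on the inner cap, m: 0 to 0.006, against a spring (4 N to start, about 10 N fully down). Only when pressed more than about 4 mm do 8 coarse teeth mesh, so that turning the shell drives the inner cap; otherwise it spins idle.
- cap_shell (a joint): Turn of the shell on the inner cap, rad, + anticlockwise from above. Pressed, up to 0.5 rad is idle until the teeth meet, then the inner cap turns along. Anticlockwise the inner cap is off its lugs after 0.65 rad and meets a stop at about 1.3, so 1.2 rad of pressed turning in all frees it (shorter strokes, turning back unpressed, add up). Clockwise it is shut against a stop.
- tub_mid (a point): Centre of the white plastic tub: square body 64 x 64 mm and 96 mm high, then a round neck (38 mm, 47 over its lugs) up to the rim at 120 mm. Point on its axis, 60 mm above its underside; x, y square to its sides, z up. It stands on the shelf, loose in a square angle-iron seat (walls 20 mm high, 2 mm play) that keeps it from turning. 0.16 kg, empty.
- thali_in (a point): Centre of the flat floor of the round steel thali (loose tray, 163 mm across inside, rim 16 mm above this floor), standing on the shelf; z up.
- bin_in (a point): Centre of the inner floor of the open aluminium tilt-out bin, fixed, standing open on the robot's side of the shelf. Axes: x from front to back wall, y along the shelf, z from floor to mouth; z leans 0.35 rad from vertical towards the robot. Inside 122 (x) by 172 mm (y), walls 96 mm high along z, 4 mm thick. The tub may stand or lean in it.
- shelf: Angle-iron shelf with a dark wooden board, 200 mm deep (x) and 940 mm long (y), its top 120 mm above the work surface; origin on the work surface under its middle; x points away from the robot.
- tumbler_mid (a point): Bystander: centre of a steel tumbler, 68 mm across, 85 mm high, at the back of the shelf near its middle.
- pickle_mid (a point): Bystander: centre of a glass pickle jar with a steel lid, 80 mm across, 120 mm high, near the left (+y) end of the shelf.
- scoop_mid (a point): Bystander: yellow plastic scoop, 160 mm long, near the right (-y) end of the shelf; point where its handle meets the pan, 15 mm above the shelf.
Things that resemble listed ones, but are neither listed nor needed, are in the scene too. Leave any turquoise or yellow look-alike of the part that bears tub_mid alone. Of the things that look like the part that bears cap_mid, the larger one is meant.

How it is judged (in metres and radians):
On the way, in this order (a step that is already met when the one before it is completed fails the run):
1. the cap is off: lifted clear of the tub, which still stands in its seat (distance between cap_mid and tub_mid above 0.09 m and distance of tub_mid from where it was at the start of the episode below 0.015 m), for 0.1 s.
2. the cap lies right way up in the thali, let go of (horizontal distance between cap_mid and thali_in below 0.055 m and z of cap_mid in the frame of thali_in between 0.01 and 0.032 m and angle between cap_mid's own z axis and vertical below 0.2 rad and contact force between the fingers and cap below 0.1 N), for 0.2 s.
At the end, for the whole second after the job is handed in: The cap lies right way up (tilt under 0.2 rad) on the floor of the thali, its axis within 55 mm of the thali's centre; the thali stands level on the shelf; the tub's centre is inside the bin, no more than 90 mm above its floor (horizontal distance between cap_mid and thali_in below 0.055 m and z of cap_mid in the frame of thali_in between 0.01 and 0.032 m and angle between cap_mid's own z axis and vertical below 0.2 rad and z of thali_in in the frame of shelf above 0.115 m and angle between thali_in's own z axis and vertical below 0.1 rad and x of tub_mid in the frame of bin_in between -0.06 and 0.06 m and y of tub_mid in the frame of bin_in between -0.085 and 0.085 m and z of tub_mid in the frame of bin_in between 0.02 and 0.09 m); the robot touches nothing.
It fails at once if the tumbler is moved by more than 30 mm (distance of tumbler_mid from where it was at the start of the episode above 0.03 m).
It fails at once if the pickle jar is moved by more than 30 mm (distance of pickle_mid from where it was at the start of the episode above 0.03 m).
It fails at once if the scoop is moved by more than 30 mm (distance of scoop_mid from where it was at the start of the episode above 0.03 m).
It also fails if it takes over 67 s, if anything falls off the work surface, if the arm or the gripper's body presses on something with over 40 N, if the wrist force passes 120 N, or if a joint passes its speed limit or range.

## Working session

There is one attempt and no reset: what is moved stays moved. The work goes in short steps, Python scripts to look and compute and a tool call to move; the robot and the scene stay as the last step left them, time stands still between calls to the robot, and variables do not carry over. Pictures are saved under pics/ and viewed, about 8 in all and at most 12, crops included, and the job is handed in when it is done.

Besides the shell and the picture viewer there is one more tool, called after "Request:" as a command line: name --argument value ..., lists and objects as JSON in quotes. step_arm: Moves the arm, as the interface text tells. Its arguments: {"type":"object","properties":{"targets":{"type":"array","items":{"type":"array","items":{"type":"array","items":{"type":"number"}}}},"jaw":{"type":"number"}},"required":["targets"]}

```bash
ls; mkdir -p pics
cat > h.py <<'E'
import numpy as np, cv2
from plant import bot
from scipy.spatial.transform import Rotation as R
def cap(n,save=None):
    c=bot.capture(n)
    if save: cv2.imwrite('pics/'+save,c['color'][:,:,::-1])
    return c
def cloud(c):
    h,w=c['depth'].shape; f=h/2/np.tan(np.radians(c['fov_y'])/2)
    K=np.array([[f,0,c['cx']],[0,f,c['cy']],[0,0,1.]])
    u,v=np.meshgrid(np.arange(w),np.arange(h))
    p=cv2.undistortPoints(np.stack([u,v],-1).reshape(-1,1,2).astype(float),K,np.array(c['dist_coeffs'],float))[:,0]
    d=c['depth'].reshape(-1,1); P=np.hstack([p*d,d])
    M=cv2.Rodrigues(np.array(c['rvec'],float))[0]
    W=((P-np.ravel(c['tvec']))@M).reshape(h,w,3); W[c['depth']==0]=np.nan
    return W
E
python3 - <<'E'
from h import *
a=cap('scene');b=cap('top')
np.savez('m.npz',s=cloud(a),t=cloud(b))
cv2.imwrite('pics/s.png',cv2.resize(a['color'][:,:,::-1],(800,600)))
cv2.imwrite('pics/t.png',cv2.resize(b['color'][:,:,::-1],(800,600)))
print(bot.get_obs())
E
```

```text
pics
{'time': 0.1, 'joint_positions': array([-1.25899655e+00,  3.42650829e-01,  1.52491093e+00, -2.19587498e-05,
        1.27539096e+00, -1.45994097e-01]), 'dq': array([ 1.85734575e-04, -2.06384217e-03, -2.19648232e-03, -1.06276560e-03,
       -4.79126899e-05, -5.46720588e-04]), 'tau': array([ 1.80075902e-03, -4.32004917e+01, -2.44693905e+01,  7.19676842e-02,
        5.25003928e-02, -4.37279346e-05]), 'tool_pos': array([ 231.94047306, -470.58929003,  226.11929587]), 'tcp_rot': array([-1.70135201,  1.5694361 ,  1.89804093]), 'contact_force': array([ 0.37615853,  0.27595162, -0.25872015]), 'moment': array([-0.01266265,  0.03720297,  0.00722485]), 'grip_width': 91.62754241945231}
```

View pics/s.png

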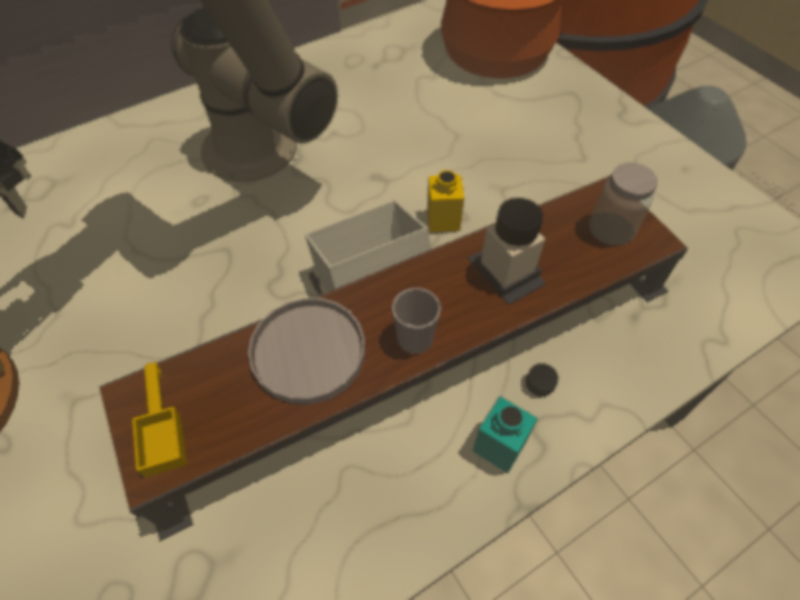

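View pics/t.png

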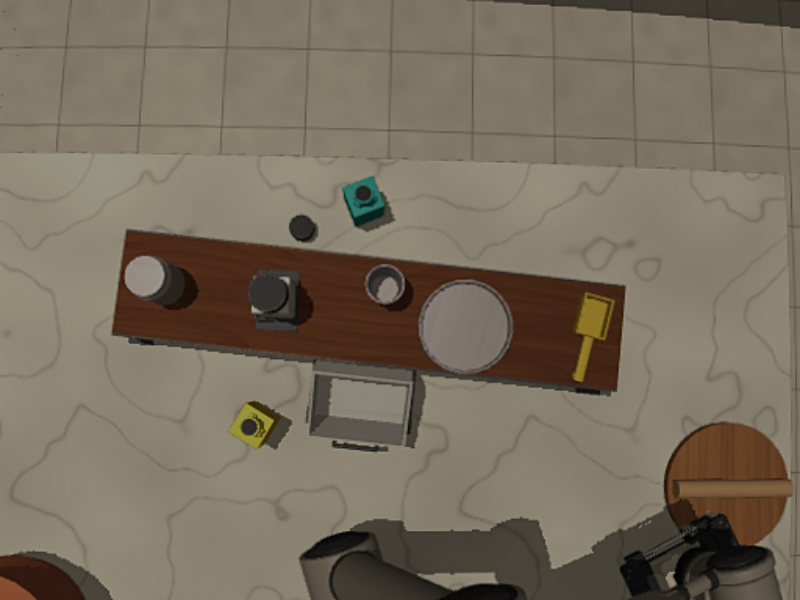

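The scene view shows the tub with its black cap at (518,222), the tumbler at (415,320), the thali at (306,350) and the bin at (368,245). In the top view the cap is at (268,295), the thali at (466,326), the bin at (362,400) and the yellow look-alike at (255,425).

Run:
```python
from h import *
m=np.load('m.npz')
for k in 't','s':
    W=m[k]; P=W.reshape(-1,3); P=P[~np.isnan(P[:,0])]
    def box(lo,hi): 
        q=P[((P>lo)&(P<hi)).all(1)]; return q
    if k=='t':
        for n,(u,v) in dict(cap=(268,295),thali=(466,326),tumb=(385,285),bin=(362,395),pick=(147,277),scoop=(590,330),c1=(127,231),c2=(624,287),c3=(113,333),c4=(616,390),seat=(276,324),binL=(316,365),binR=(412,373),binfl=(312,434),binfr=(404,444)).items(): print(n,W[int(v*.64),int(u*.64)].round())
        c0=W[int(295*.64),int(268*.64)]
        t0=W[int(326*.64),int(466*.64)]
    def circ(q):
        (c,r)=cv2.minEnclosingCircle(q[:,:2].astype(np.float32)); return np.round(c),round(r),np.median(q,0).round(1),q.mean(0).round(1),len(q)
    q=box(c0+[-50,-50,-8],c0+[50,50,12]); print(k,'captop',circ(q))
    q=box([*(c0[:2]-60),165],[*(c0[:2]+60),205]); 
    print('tub body',cv2.minAreaRect(q[:,:2].astype(np.float32)),len(q))
    q=box([*(t0[:2]-110),131],[*(t0[:2]+110),150]); print('thali rim',circ(q))
```

```text
cap [644. 196. 259.]
thali [ 608. -149.  125.]
tumb [680.   2. 121.]
bin [476.  41.  35.]
pick [670. 405. 238.]
scoop [ 604. -380.  120.]
c1 [772. 485. 119.]
c2 [ 688. -447.  118.]
c3 [579. 500. 122.]
c4 [ 495. -431.  121.]
seat [603. 199. 128.]
binL [531. 124. 117.]
binR [520. -51. 102.]
binfl [404. 131.  93.]
binfr [389. -39. 108.]
t captop (array([648., 197.]), 33, array([648.3, 197.1, 259.3]), array([648. , 197. , 259.4]), 504)
tub body ((632.7899169921875, 180.47021484375), (41.46550369262695, 85.92010498046875), 45.54377365112305) 61
thali rim (array([ 585., -125.]), 115, array([ 597.3, -153.3,  139.6]), array([ 599.9, -146.1,  139.3]), 285)
s captop (array([647., 197.]), 34, array([649.3, 195. , 258.4]), array([649.5, 195.1, 258.1]), 551)
tub body ((662.6414184570312, 181.59759521484375), (88.0477066040039, 46.11391830444336), 44.2394905090332) 381
thali rim (array([ 587., -122.]), 117, array([ 592.7, -143.2,  138.4]), array([ 600. , -141.6,  137.7]), 582)
```

```bash
cat >> h.py <<'E'
def to(x,y,z,jawyaw=None):
    "shift and turn from the measured pose to a world TCP pose"
    o=bot.get_obs(); M=R.from_euler('xyz',o['tcp_rot']).as_matrix()
    d=M.T@(np.array([x,y,z])-o['tool_pos'])/1000
    j=np.arctan2(M[1,1],M[0,1]); t=None
    if jawyaw is not None: t=-((np.degrees(jawyaw-j)+90)%180-90)
    print('shift',d.round(4),'turn',t,'| pos',o['tool_pos'].round(1),'jaw',j.round(3),'q',o['joint_positions'].round(2),'F',o['contact_force'].round(1),'w',round(o['grip_width'],1),'t',o['time']);return M
E
python3 - <<'E'
from h import *
from scipy.optimize import least_squares
M=to(560,100,350); print(M.round(3)); to(648,196,330)
m=np.load('m.npz')
P=np.vstack([m['t'].reshape(-1,3),m['s'].reshape(-1,3)]); P=P[~np.isnan(P[:,0])]
c=np.array([600,-145.])
r=np.hypot(*(P[:,:2]-c).T); 
q=P[(P[:,2]>131)&(P[:,2]<145)&(r<105)&(r>60)]
s=least_squares(lambda p:np.hypot(q[:,0]-p[0],q[:,1]-p[1])-p[2],[600,-145,82],loss='soft_l1'); print('thali',s.x,len(q))
q=P[(r<50)&(P[:,2]<135)];print('floor z',np.median(q[:,2]))
# seat/tub yaw
d=P[:,:2]-[648,196]; q=P[(abs(d)<50).all(1)&(P[:,2]>126)&(P[:,2]<146)]
print('seat',cv2.minAreaRect(q[:,:2].astype(np.float32)),len(q))
q=P[(abs(d)<50).all(1)&(P[:,2]>150)&(P[:,2]<210)]; 
for f in (q[q[:,0]>655],q[q[:,1]<190]): 
    print('face pts',len(f), np.linalg.svd(f[:,:2]-np.median(f[:,:2],0),full_matrices=0)[2][0], np.median(f,0))
# bin: inner floor
d=P-[476,41,0]; q=P[(abs(d[:,0])<30)&(abs(d[:,1])<50)&(P[:,2]<90)]
A=np.c_[q[:,:2]-[476,41],np.ones(len(q))]; s=least_squares(lambda p:A@p-q[:,2],[0,0,35],loss='soft_l1',f_scale=2); print('floor',s.x,len(q))
W=m['t']
for v in (232,240,248,256,264,272,280): print([tuple(W[v,u].round().tolist()) for u in (205,215,232,250)])
v=255; print([tuple(W[v,u].round().tolist()) for u in range(194,270,4)])
E
```

```text
shift [-0.1233 -0.367  -0.5465] turn None | pos [ 231.9 -470.6  226.1] jaw -1.113 q [-1.26  0.34  1.52 -0.    1.28 -0.15] F [ 0.4  0.3 -0.3] w 91.6 t 0.1
[[-0.     0.442 -0.897]
 [ 0.001 -0.897 -0.442]
 [-1.    -0.001 -0.   ]]
shift [-0.1032 -0.4142 -0.6679] turn None | pos [ 231.9 -470.6  226.1] jaw -1.113 q [-1.26  0.34  1.52 -0.    1.28 -0.15] F [ 0.4  0.3 -0.3] w 91.6 t 0.1
thali [ 606.44223013 -146.670841     82.9727726 ] 783
floor z 123.96337298084876
seat ((648.4111938476562, 202.0595703125), (97.94328308105469, 88.41527557373047), 1.179710865020752) 482
face pts 411 [0.150242   0.98864925] [678.53411358 178.78440622 181.28990833]
face pts 478 [-0.99348995 -0.11391982] [656.80434863 165.88182047 181.36828903]
floor [ 0.36101449 -0.03862077 33.75683864] 641
[(534.0, 116.0, 113.0), (535.0, 88.0, 103.0), (536.0, 38.0, 118.0), (537.0, -13.0, 121.0)]
[(510.0, 120.0, 45.0), (511.0, 90.0, 49.0), (513.0, 38.0, 146.0), (514.0, -13.0, 133.0)]
[(486.0, 121.0, 29.0), (487.0, 90.0, 40.0), (488.0, 39.0, 36.0), (489.0, -16.0, 39.0)]
[(462.0, 120.0, 26.0), (462.0, 90.0, 25.0), (464.0, 38.0, 30.0), (465.0, -16.0, 35.0)]
[(437.0, 120.0, 14.0), (438.0, 90.0, 18.0), (439.0, 38.0, 21.0), (440.0, -17.0, 21.0)]
[(416.0, 117.0, 58.0), (416.0, 87.0, 55.0), (416.0, 37.0, 41.0), (417.0, -17.0, 30.0)]
[(396.0, 113.0, 103.0), (397.0, 84.0, 103.0), (397.0, 36.0, 91.0), (397.0, -17.0, 82.0)]
[(463.0, 156.0, -4.0), (464.0, 143.0, 8.0), (465.0, 128.0, 43.0), (465.0, 117.0, 26.0), (465.0, 105.0, 26.0), (465.0, 93.0, 29.0), (466.0, 81.0, 30.0), (466.0, 68.0, 33.0), (466.0, 56.0, 29.0), (466.0, 44.0, 26.0), (467.0, 32.0, 32.0), (467.0, 20.0, 31.0), (468.0, 8.0, 35.0), (468.0, -4.0, 34.0), (468.0, -16.0, 33.0), (468.0, -28.0, 32.0), (468.0, -41.0, 29.0), (473.0, -48.0, 134.0), (468.0, -67.0, -1.0)]
```

Request:
step_arm --targets '[[[-0.04, 0, 0, 0], [-0.08, 0, 0, 0], [-0.12, 0, 0, 0], [-0.15, 0, 0, 0], [-0.15, 0, 0, 0]]]' --jaw 0

```text
time: 0.52
tool_pos: [232.6, -472.3, 382.6]
tcp_rot: [1.43, 1.561, -1.254]
contact_force: [0.1, 0.3, 0.7]
grip_width: 91.7
```

Request:
step_arm --targets '[[[0, -0.0207, -0.0334, 0], [0, -0.0414, -0.0668, 0], [0, -0.0621, -0.1002, 0], [0, -0.0828, -0.1336, 0], [0, -0.1035, -0.167, 0]]]'

```text
time: 0.93
tool_pos: [336.9, -303.8, 380.5]
tcp_rot: [1.387, 1.562, -1.298]
contact_force: [0.6, 0.5, 0.4]
grip_width: 91.6
```

Request:
step_arm --targets '[[[0, -0.0207, -0.0334, 0], [0, -0.0414, -0.0668, 0], [0, -0.0621, -0.1002, 0], [0, -0.0828, -0.1336, 0], [0, -0.1035, -0.167, 0]]]'

```text
time: 1.35
tool_pos: [441.5, -135.3, 378.7]
tcp_rot: [1.3, 1.563, -1.384]
contact_force: [0.9, -0.6, 0.7]
grip_width: 91.8
```

Request:
step_arm --targets '[[[0, -0.0207, -0.0334, 0], [0, -0.0414, -0.0668, 0], [0, -0.0621, -0.1002, 0], [0, -0.0828, -0.1336, 0], [0, -0.1035, -0.167, 0]]]'

```text
time: 1.77
tool_pos: [546.1, 33.3, 376.6]
tcp_rot: [1.145, 1.563, -1.539]
contact_force: [0.0, -1.4, -0.0]
grip_width: 92.0
```

Run:
```python
from h import *
print(to(648,196,345,0).round(3))
```

```text
shift [ 0.0303 -0.1012 -0.1634] turn -63.79100324584641 | pos [546.1  33.3 376.6] jaw -1.113 q [-0.07  0.32  1.15 -0.01  1.67  1.04] F [ 0.  -1.4 -0. ] w 92.0 t 1.7667
[[ 0.     0.442 -0.897]
 [-0.008 -0.897 -0.442]
 [-1.     0.007  0.003]]
```

Request:
step_arm --targets '[[[0.006, -0.02, -0.033, 0], [0.012, -0.04, -0.066, 0], [0.018, -0.06, -0.098, 0], [0.024, -0.08, -0.131, 0], [0.03, -0.101, -0.163, 0]]]'

```text
time: 2.18
tool_pos: [648.3, 197.4, 343.8]
tcp_rot: [0.96, 1.562, -1.724]
contact_force: [0.9, -0.4, 0.8]
grip_width: 91.7
```

Run:
```python
from h import *
c=cap('wrist'); W=cloud(c); P=W.reshape(-1,3); P=P[~np.isnan(P[:,0])]
print(to(648,196,330).round(3))
cv2.imwrite('pics/w1.png',cv2.resize(c['color'][:,:,::-1],(800,600)))
d=P-[648,196,259]; q=P[(abs(d[:,:2])<45).all(1)&(abs(d[:,2])<10)]
print(cv2.minEnclosingCircle(q[:,:2].astype(np.float32)),np.median(q,0),q.mean(0),len(q))
np.save('w1.npy',W)
```

```text
shift [0.0088 0.0058 0.0049] turn None | pos [649.8 203.5 338.7] jaw -1.108 q [ 0.19  0.63  0.76 -0.    1.76  1.3 ] F [-4.2  2.6 -3.3] w 91.8 t 2.2333
[[-0.006  0.446 -0.895]
 [-0.006 -0.895 -0.446]
 [-1.     0.003  0.008]]
((647.0701904296875, 198.01882934570312), 33.02431869506836) [648.64981215 198.93739548 257.99599653] [648.35413827 198.79930415 257.88433397] 4308
```

View pics/w1.png

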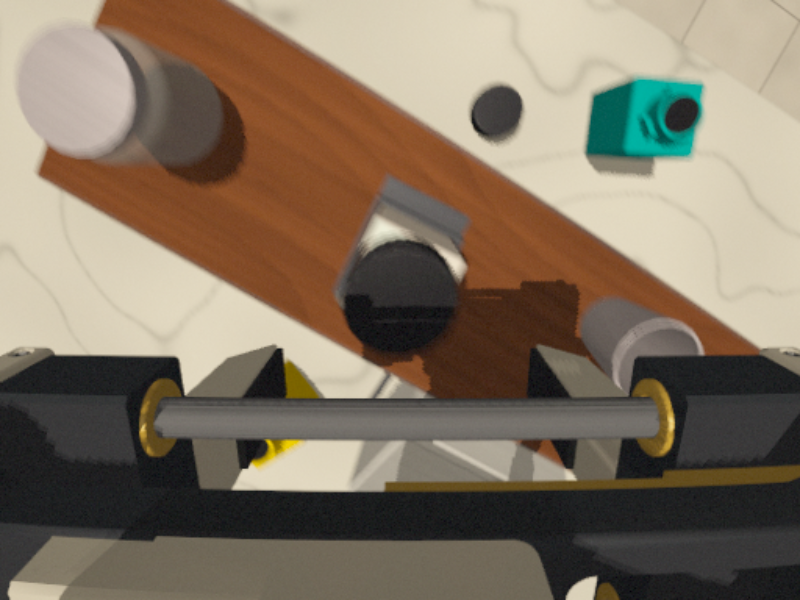

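The wrist view shows the cap at (402,295), centred between the fingers. The far edge of the seat runs from (388,177) to (468,215).

Request:
step_arm --targets '[[[0.01, 0.005, 0.004, 0], [0.025, 0.005, 0.004, 0], [0.04, 0.005, 0.004, 0], [0.045, 0.005, 0.004, 0], [0.045, 0.005, 0.004, 0]]]'

```text
time: 2.65
tool_pos: [647.4, 196.7, 291.3]
tcp_rot: [0.106, 1.558, -2.573]
contact_force: [-0.4, 1.1, 0.2]
grip_width: 91.8
```

Run:
```python
from h import *
W=np.load('w1.npy')
g=lambda u,v:np.nanmedian(W[int(v*.64)-1:int(v*.64)+2,int(u*.64)-1:int(u*.64)+2].reshape(-1,3),0)
for a,b in (((390,183),(464,220)),((240,28),(700,310)),((180,10),(60,170))):
    A,B=g(*a),g(*b); print(A.round(),B.round(),'yaw dir',np.arctan2(*(B-A)[[1,0]]))
c=cap('wrist'); W=cloud(c); np.save('w2.npy',W);P=W.reshape(-1,3); P=P[~np.isnan(P[:,0])]
d=P-[648,196,259]; q=P[(abs(d[:,:2])<45).all(1)&(abs(d[:,2])<10)]
print(cv2.minEnclosingCircle(q[:,:2].astype(np.float32)),np.median(q,0),len(q))
q=P[(abs(d[:,:2])<55).all(1)&(P[:,2]>205)&(P[:,2]<225)];print('shoulder',cv2.minAreaRect(q[:,:2].astype(np.float32)),len(q))
q=P[(abs(d[:,:2])<60).all(1)&(P[:,2]>128)&(P[:,2]<150)];print('seat',cv2.minAreaRect(q[:,:2].astype(np.float32)),len(q))
to(648,197,229)
```

```text
[698. 235. 122.] [699. 169. 122.] yaw dir -1.558617712705355
[753. 388. 120.] [724. -62. 119.] yaw dir -1.6356802977490943
[746. 435. 119.] [591. 487. 120.] yaw dir 2.817998162631122
((647.0097045898438, 197.9840850830078), 32.989688873291016) [649.50114662 199.48354139 258.02307397] 6503
shoulder ((647.6945190429688, 198.1266326904297), (63.92519760131836, 63.11396408081055), 89.1095962524414) 823
seat ((646.6362915039062, 198.49386596679688), (76.08979034423828, 76.11746978759766), 89.56401824951172) 791
shift [ 0.0641 -0.0003 -0.0008] turn None | pos [647.9 196.8 293.1] jaw -1.109 q [ 0.18  0.62  0.89 -0.    1.64  1.29] F [ 0.  -0.  -0.2] w 91.7 t 2.7
```

Request:
step_arm --targets '[[[0.02, -0.001, 0, 0], [0.04, -0.001, 0, 0], [0.06, -0.001, 0, 0], [0.064, -0.001, 0, 0], [0.064, -0.001, 0, 0]]]'

```text
time: 3.12
tool_pos: [646.6, 197.1, 228.6]
tcp_rot: [0.138, 1.559, -2.542]
contact_force: [0.1, -0.1, 0.8]
grip_width: 91.5
```

Request:
step_arm --targets '[[[0, 0, 0, 0], [0, 0, 0, 0], [0, 0, 0, 0], [0, 0, 0, 0], [0, 0, 0, 0]]]' --jaw 1

```text
time: 3.53
tool_pos: [646.9, 197.2, 229.4]
tcp_rot: [0.178, 1.56, -2.502]
contact_force: [-0.3, 1.1, 2.9]
grip_width: 64.1
```

Request:
step_arm --targets '[[[0, 0, 0, 0], [0, 0, 0, 0], [0, 0, 0, 0], [0, 0, 0, 0], [0, 0, 0, 0]]]'

```text
time: 3.95
tool_pos: [646.9, 197.2, 229.5]
tcp_rot: [0.179, 1.56, -2.501]
contact_force: [-0.7, 0.3, 0.1]
grip_width: 63.8
```

Request:
step_arm --targets '[[[0.003, 0, 0, 0], [0.005, 0, 0, 0], [0.007, 0, 0, 0], [0.008, 0, 0, 0], [0.008, 0, 0, 0]]]'

```text
time: 4.37
tool_pos: [647.4, 197.3, 227.3]
tcp_rot: [0.801, 1.565, -1.878]
contact_force: [-7.1, -1.0, 24.3]
grip_width: 64.5
```

Run:
```python
from h import *
print(to(647,197,224).round(3))
```

```text
shift [0.0033 0.0001 0.0005] turn None | pos [647.4 197.3 227.3] jaw -1.109 q [ 0.18  0.64  1.04 -0.    1.47  1.29] F [-7.1 -1.  24.3] w 64.5 t 4.3667
[[-0.002  0.446 -0.895]
 [-0.005 -0.895 -0.446]
 [-1.     0.004  0.004]]
```

Run:
```python
from h import *
c=cap('wrist'); W=cloud(c)
cv2.imwrite('pics/w3.png',cv2.resize(c['color'][100:300,100:400,::-1],(750,500)))
P=W.reshape(-1,3); P=P[~np.isnan(P[:,0])]
d=P-[648,197,259]; q=P[(np.hypot(d[:,0],d[:,1])<28)&(abs(d[:,2])<15)]
print(np.median(q,0),len(q),np.percentile(q[:,2],[5,25,75,95]))
o=bot.get_obs();print(o['contact_force'],o['moment'],o['tool_pos'])
s=cap('scene');cv2.imwrite('pics/s2.png',cv2.resize(s['color'][90:210,270:390,::-1],(600,600),interpolation=2))
```

```text
[654.73185964 198.84200842 256.04498513] 6057 [255.11125454 255.66775935 256.40455404 256.93940366]
[-7.63289304 -1.63373561 24.18532994] [-0.19828017  1.38087656 -0.0055389 ] [647.37180291 197.31495043 227.3106538 ]
```

View pics/s2.png

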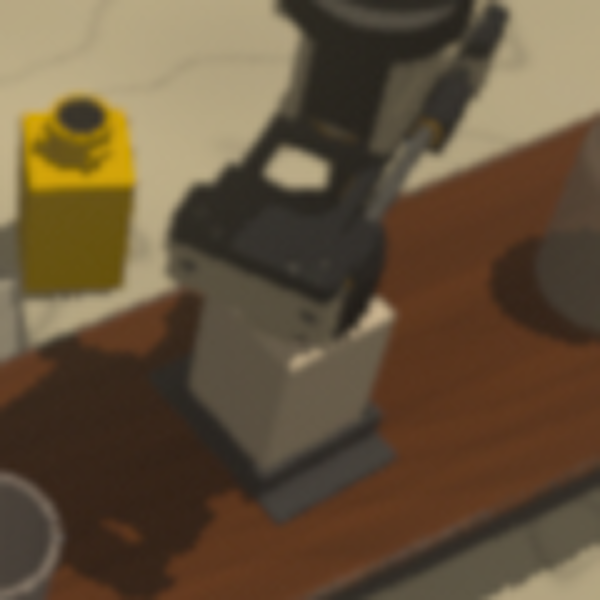

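The shell has dropped about 2 mm at 24 N. That fits the teeth sitting crest on crest, so I'll turn while holding the press.

Request:
step_arm --targets '[[[0.005, 0, 0.001, -4], [0.005, 0, 0.001, -8], [0.005, 0, 0.001, -12], [0.005, 0, 0.001, -16], [0.005, 0, 0.001, -16]]]'

```text
time: 4.88
tool_pos: [648.3, 197.6, 227.4]
tcp_rot: [2.052, 1.563, -0.344]
contact_force: [-0.4, 1.3, 19.2]
grip_width: 64.5
```

Run:
```python
from h import *
to(647,197,224); print(bot.get_obs()['moment'])
```

```text
shift [ 0.0033 -0.0005  0.0014] turn None | pos [648.3 197.6 227.4] jaw -0.826 q [ 0.18  0.63  1.04 -0.    1.46  1.01] F [-0.4  1.3 19.2] w 64.5 t 4.8833
[0.11514561 0.33675944 0.04071111]
```

Request:
step_arm --targets '[[[0.007, 0, 0.001, -5], [0.007, 0, 0.001, -10], [0.007, 0, 0.001, -15], [0.007, 0, 0.001, -20], [0.007, 0, 0.001, -25]]]'

```text
time: 5.3
tool_pos: [649.1, 199.3, 226.9]
tcp_rot: [2.099, 1.553, 0.144]
contact_force: [-4.2, 6.5, 26.2]
grip_width: 63.8
```

Run:
```python
from h import *
to(647,197,224); print(bot.get_obs()['moment'])
W=cloud(cap('wrist'));P=W.reshape(-1,3); P=P[~np.isnan(P[:,0])]
d=P-[648,197,259]; q=P[(np.hypot(d[:,0],d[:,1])<28)&(abs(d[:,2])<15)]
print(np.median(q,0),len(q),np.percentile(q[:,2],[5,25,75,95]))
```

```text
shift [ 0.0029 -0.0011  0.003 ] turn None | pos [649.1 199.3 226.9] jaw -0.384 q [ 0.19  0.63  1.05 -0.    1.44  0.57] F [-4.2  6.5 26.2] w 63.8 t 5.3
[ 1.04419246  1.04994726 -0.17226988]
[649.76592479 203.78773602 256.08513797] 5739 [255.15299912 255.68703384 256.46740763 257.00394096]
```

Request:
step_arm --targets '[[[0.007, -0.001, 0.002, -5], [0.007, -0.001, 0.002, -10], [0.007, -0.001, 0.002, -15], [0.007, -0.001, 0.002, -20], [0.007, -0.001, 0.002, -20]]]'

```text
time: 5.77
tool_pos: [648.5, 200.1, 227.0]
tcp_rot: [1.849, 1.542, 0.255]
contact_force: [-7.5, 4.1, 28.4]
grip_width: 63.9
```

Run:
```python
from h import *
to(647,197,224); print(bot.get_obs()['moment'])
```

```text
shift [ 0.0029 -0.0015  0.0032] turn None | pos [648.5 200.1 227. ] jaw -0.024 q [0.19 0.62 1.07 0.   1.43 0.21] F [-7.5  4.1 28.4] w 63.9 t 5.7667
[0.59658802 1.48113882 0.00678267]
```

Request:
step_arm --targets '[[[0.006, -0.001, 0.003, -5], [0.006, -0.001, 0.003, -10], [0.006, -0.001, 0.003, -15], [0.006, -0.001, 0.003, -20], [0.006, -0.001, 0.003, -25]]]'

```text
time: 6.18
tool_pos: [648.3, 198.5, 224.9]
tcp_rot: [1.429, 1.536, 0.276]
contact_force: [-0.9, 1.9, 7.6]
grip_width: 64.1
```

Run:
```python
from h import *
M=to(647,197,224); o=bot.get_obs(); print(M.round(3),o['moment'],o['tau'])
c=cap('wrist');W=cloud(c);P=W.reshape(-1,3); P=P[~np.isnan(P[:,0])]
d=P-[648,197,259]; q=P[(np.hypot(d[:,0],d[:,1])<28)&(abs(d[:,2])<15)]
print(np.median(q,0),len(q),np.percentile(q[:,2],[5,25,75,95]))
cv2.imwrite('pics/w4.png',cv2.resize(c['color'][:,:,::-1],(800,600)))
```

```text
shift [ 0.0008 -0.0018  0.0008] turn None | pos [648.3 198.5 224.9] jaw 0.418 q [ 0.18  0.61  1.08  0.    1.41 -0.24] F [-0.9  1.9  7.6] w 64.1 t 6.1833
[[ 0.034  0.913  0.406]
 [ 0.01   0.406 -0.914]
 [-0.999  0.035  0.005]] [0.16154097 0.03974806 0.00720729] [ -0.45442468 -54.71036911 -24.08928394  -0.13060068  -0.08359568
   1.40710462]
[646.0891406  203.83742066 253.99231341] 5862 [252.94889645 253.57138662 254.42974169 255.01942352]
```

View pics/w4.png

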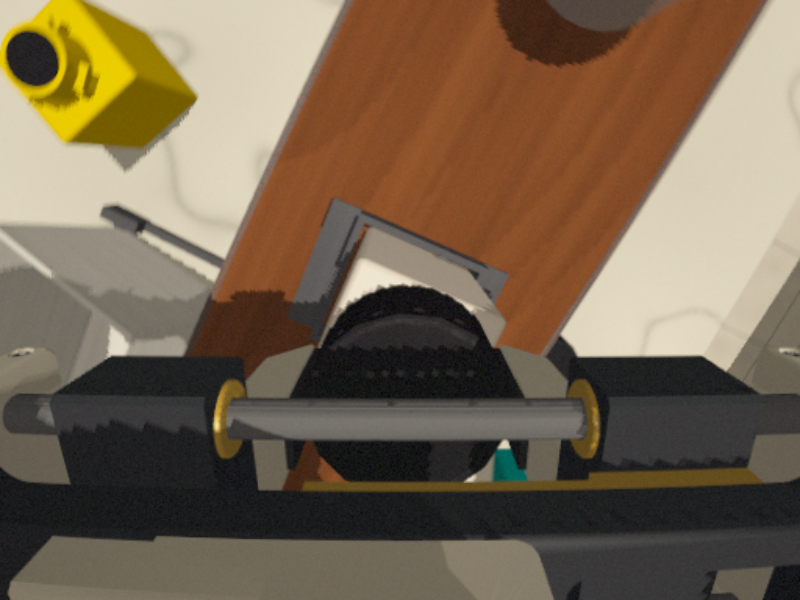

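The press dropped to 224.9 mm and the force fell to 7.6 N, so the teeth have meshed. I'll keep turning pressed.

Request:
step_arm --targets '[[[0.003, -0.001, 0, -4], [0.003, -0.001, 0, -8], [0.003, -0.001, 0, -12], [0.003, -0.001, 0, -16], [0.003, -0.001, 0, -20]]]'

```text
time: 6.65
tool_pos: [648.3, 198.5, 223.3]
tcp_rot: [1.075, 1.532, 0.28]
contact_force: [-1.6, 1.9, 9.1]
grip_width: 64.3
```

Run:
```python
from h import *
M=to(647,198,224); o=bot.get_obs(); print(M[:,0].round(3),o['moment'],o['tau'][5])
```

```text
shift [-0.0007 -0.0013 -0.0005] turn None | pos [648.3 198.5 223.3] jaw 0.777 q [ 0.18  0.61  1.09  0.    1.4  -0.59] F [-1.6  1.9  9.1] w 64.3 t 6.65
[ 0.037  0.011 -0.999] [ 0.28736225  0.12266905 -0.06401765] 1.0483551397919655
```

Request:
step_arm --targets '[[[0.002, -0.001, 0, -5], [0.002, -0.001, 0, -10], [0.002, -0.001, 0, -15], [0.002, -0.001, 0, -20], [0.002, -0.001, 0, -25]]]'

```text
time: 7.07
tool_pos: [649.1, 197.8, 222.9]
tcp_rot: [0.629, 1.527, 0.273]
contact_force: [3.1, 0.9, 4.8]
grip_width: 64.4
```

Run:
```python
from h import *
M=to(647,198,224); o=bot.get_obs(); print(M[:,0].round(3),o['moment'],o['tau'][5])
```

```text
shift [-0.0012 -0.0005 -0.002 ] turn None | pos [649.1 197.8 222.9] jaw 1.215 q [ 0.18  0.61  1.09  0.    1.39 -1.03] F [3.1 0.9 4.8] w 64.4 t 7.0667
[ 0.042  0.012 -0.999] [ 0.16844215 -0.55830613 -1.22147862] 0.20658619701862335
```

Request:
step_arm --targets '[[[0.003, 0, -0.001, -5], [0.003, 0, -0.001, -10], [0.003, 0, -0.001, -15], [0.003, 0, -0.001, -20], [0.003, 0, -0.001, -25]]]'

```text
time: 7.48
tool_pos: [650.1, 198.8, 221.7]
tcp_rot: [0.209, 1.521, 0.291]
contact_force: [4.5, 3.6, 3.9]
grip_width: 63.7
```

Run:
```python
from h import *
M=to(647,198,224); o=bot.get_obs(); print(M[:,0].round(3),o['moment'],o['tau'][5])
```

```text
shift [-0.0024 -0.0005 -0.0031] turn None | pos [650.1 198.8 221.7] jaw 1.653 q [ 0.18  0.61  1.1   0.01  1.38 -1.47] F [4.5 3.6 3.9] w 63.7 t 7.4833
[ 0.048  0.014 -0.999] [ 0.70921132 -0.82954139 -0.94061646] 0.328415147960186
```

Run:
```python
from h import *
c=cap('wrist');W=cloud(c);P=W.reshape(-1,3); P=P[~np.isnan(P[:,0])]
d=P-[648,197,259]; q=P[(np.hypot(d[:,0],d[:,1])<28)&(abs(d[:,2])<15)]
print(np.median(q,0),len(q),np.percentile(q[:,2],[5,25,75,95]))
q=P[(abs(d[:,:2])<55).all(1)&(P[:,2]>205)&(P[:,2]<222)];print('shoulder',cv2.minAreaRect(q[:,:2].astype(np.float32)),len(q),np.median(q,0))
cv2.imwrite('pics/w5.png',cv2.resize(c['color'][:,:,::-1],(800,600)))
o=bot.get_obs();print(o['tool_pos'],o['contact_force'],o['moment'])
```

```text
[638.66389397 196.61696005 253.21570665] 6150 [251.85799795 252.59384232 253.93938231 254.74909668]
shoulder ((625.573974609375, 196.5900115966797), (28.350255966186523, 73.5733871459961), 4.686525821685791) 1793 [615.17644742 193.23558287 214.61045811]
[650.06777762 198.82181194 221.60129426] [3.02003376 2.78843596 5.76668084] [ 0.46329557 -0.58601504 -0.87387163]
```

View pics/w5.png

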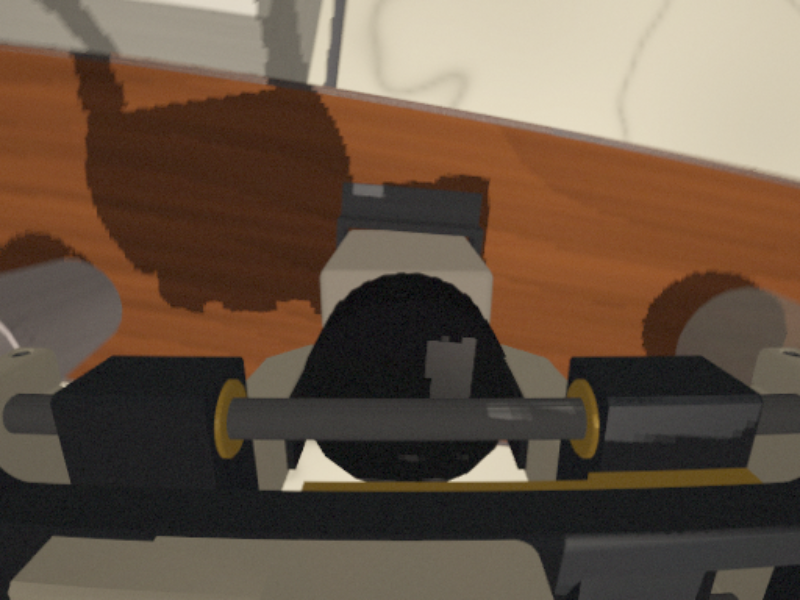

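Request:
step_arm --targets '[[[0.001, 0, -0.002, -4], [0.001, 0, -0.002, -8], [0.001, 0, -0.002, -12], [0.001, 0, -0.002, -16], [0.001, 0, -0.002, -20]]]'

```text
time: 7.95
tool_pos: [648.3, 199.8, 220.8]
tcp_rot: [-0.104, 1.519, 0.335]
contact_force: [-0.0, 4.4, 0.9]
grip_width: 63.9
```

Run:
```python
from h import *
M=to(647,198,224); o=bot.get_obs(); print(M[:,0].round(3),o['moment'],o['tau'][5])
```

```text
shift [-0.0033 -0.0011 -0.0018] turn None | pos [648.3 199.8 220.8] jaw 2.009 q [ 0.18  0.61  1.11  0.01  1.38 -1.83] F [-0.   4.4  0.9] w 63.9 t 7.95
[ 0.049  0.017 -0.999] [ 1.03274061 -0.0830495  -1.15875893] -0.0692699896171689
```

Request:
step_arm --targets '[[[-0.002, 0, -0.001, 3], [-0.005, 0, -0.0015, 5], [-0.009, 0, -0.0015, 5], [-0.014, 0, -0.0015, 5], [-0.014, 0, -0.0015, 5]]]'

```text
time: 8.37
tool_pos: [646.4, 199.0, 235.4]
tcp_rot: [-0.019, 1.518, 0.333]
contact_force: [0.9, 1.2, -0.1]
grip_width: 63.9
```

Run:
```python
from h import *
M=to(647,198,224); o=bot.get_obs(); print(M[:,0].round(3),o['moment'],o['tau'][5])
s=cap('scene');cv2.imwrite('pics/s3.png',cv2.resize(s['color'][90:210,270:390,::-1],(600,600),interpolation=2))
c=cap('wrist');W=cloud(c);P=W.reshape(-1,3); P=P[~np.isnan(P[:,0])]
d=P-[648,197,259]; q=P[(np.hypot(d[:,0],d[:,1])<28)&(abs(d[:,2])<25)&(P[:,2]>235)]
print(np.median(q,0),len(q))
q=P[(abs(d[:,:2])<55).all(1)&(P[:,2]>205)&(P[:,2]<232)];print(np.percentile(q[:,2],[5,25,50,75,95]))
```

```text
shift [ 0.0114 -0.0011 -0.0004] turn None | pos [646.4 199.  235.4] jaw 1.923 q [ 0.18  0.59  1.09  0.01  1.41 -1.74] F [ 0.9  1.2 -0.1] w 63.9 t 8.3667
[ 0.05   0.017 -0.999] [ 0.11395047 -0.24398283 -0.01322713] 0.0059730568318627775
[641.6032371  195.13096604 267.39933562] 5500
[207.05906541 212.85198871 214.40154433 215.14483551 215.95404674]
```

View pics/s3.png

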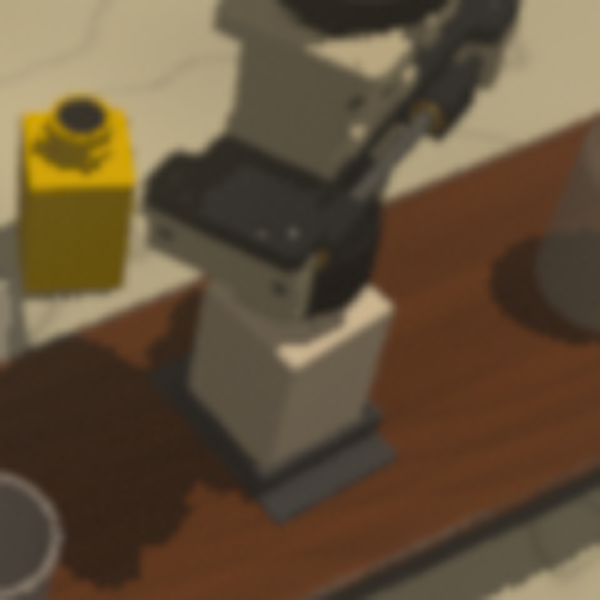

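The cap has risen 9 mm over its start height. The shoulder stays at z≈215 and the tub is still in its seat, so the cap is free.

Request:
step_arm --targets '[[[-0.015, 0, 0, 0], [-0.03, 0, 0, 0], [-0.045, 0, 0, 0], [-0.065, 0, 0, 0], [-0.07, 0, 0, 0]]]'

```text
time: 8.88
tool_pos: [643.5, 197.8, 307.4]
tcp_rot: [-0.029, 1.515, 0.323]
contact_force: [0.2, 0.3, -0.0]
grip_width: 64.3
```

Run:
```python
from h import *
print(to(606,-147,290).round(3))
```

```text
shift [ 0.0093 -0.3108 -0.1548] turn None | pos [643.5 197.8 307.4] jaw 1.923 q [ 0.18  0.56  0.96  0.01  1.57 -1.74] F [ 0.2  0.3 -0. ] w 64.3 t 8.8833
[[ 0.053 -0.345  0.937]
 [ 0.018  0.939  0.344]
 [-0.998 -0.002  0.056]]
```

Request:
step_arm --targets '[[[0, -0.031, -0.0155, 0], [0, -0.062, -0.031, 0], [0, -0.093, -0.046, 0], [0, -0.124, -0.062, 0], [0, -0.155, -0.077, 0]]]'

```text
time: 9.3
tool_pos: [623.9, 24.5, 302.3]
tcp_rot: [-0.02, 1.516, 0.333]
contact_force: [0.6, -0.2, -1.2]
grip_width: 64.3
```

Request:
step_arm --targets '[[[0, -0.031, -0.0155, 0], [0, -0.062, -0.031, 0], [0, -0.093, -0.046, 0], [0, -0.124, -0.062, 0], [0, -0.15, -0.075, 0]]]'

```text
time: 9.72
tool_pos: [604.6, -144.5, 297.2]
tcp_rot: [-0.01, 1.518, 0.342]
contact_force: [0.3, 0.9, -0.4]
grip_width: 63.9
```

Request:
step_arm --targets '[[[0, 0, 0, 0], [0, 0, 0, 0], [0, 0, 0, 0], [0, 0, 0, 0], [0, 0, 0, 0]]]'

```text
time: 10.13
tool_pos: [604.9, -143.0, 297.2]
tcp_rot: [-0.005, 1.518, 0.349]
contact_force: [-0.3, 0.5, -1.0]
grip_width: 64.5
```

Run:
```python
from h import *
c=cap('wrist');W=cloud(c);P=W.reshape(-1,3); P=P[~np.isnan(P[:,0])]
M=to(606,-147,160);print(M[:,0])
o=bot.get_obs()['tool_pos']; d=P-o; q=P[(np.hypot(d[:,0],d[:,1])<30)&(d[:,2]>15)&(d[:,2]<50)];print('cap top',np.median(q,0),len(q))
from scipy.optimize import least_squares
ok=(P[:,2]>131)&(P[:,2]<146)&(np.hypot(P[:,0]-606,P[:,1]+147)<100); q=P[ok]
s=least_squares(lambda p:np.hypot(q[:,0]-p[0],q[:,1]-p[1])-p[2],[606,-147,82],loss='soft_l1'); print('thali',s.x,len(q))
cv2.imwrite('pics/w6.png',cv2.resize(c['color'][:,:,::-1],(800,600)))
```

```text
shift [ 0.1371 -0.0041 -0.0076] turn None | pos [ 604.9 -143.   297.3] jaw 1.925 q [-0.37  0.46  1.15  0.04  1.49 -2.3 ] F [-0.3  0.8 -0.5] w 64.1 t 10.1833
[ 0.0500279   0.01808299 -0.9985841 ]
cap top [ 596.33758123 -145.62534837  329.53608271] 6489
thali [ 604.90334439 -146.45800345   82.48525492] 1394
```

View pics/w6.png

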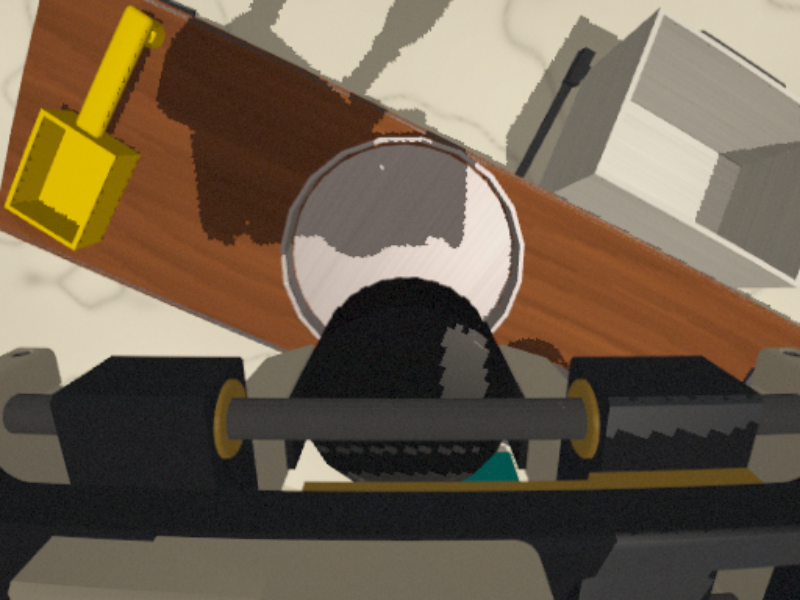

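The cap is held over the thali, whose centre is near (403,240) in the picture and at world (605,-146). Now I'll lower it.

Request:
step_arm --targets '[[[0.035, -0.001, -0.002, 0], [0.075, -0.002, -0.004, 0], [0.11, -0.003, -0.006, 0], [0.14, -0.004, -0.008, 0], [0.15, -0.004, -0.008, 0]]]'

```text
time: 10.6
tool_pos: [603.9, -145.1, 142.1]
tcp_rot: [0.105, 1.523, 0.46]
contact_force: [-0.4, 0.4, -0.6]
grip_width: 64.3
```

Request:
step_arm --targets '[[[0.003, 0, 0, 0], [0.006, 0, 0, 0], [0.009, 0, 0, 0], [0.012, 0, 0, 0], [0.012, 0, 0, 0]]]'

```text
time: 11.02
tool_pos: [605.7, -145.1, 131.8]
tcp_rot: [0.051, 1.521, 0.406]
contact_force: [1.0, 0.1, 3.5]
grip_width: 64.3
```

Contact at 3.5 N, so I'll open and back away.

Request:
step_arm --targets '[[[0, 0, 0, 0], [0, 0, 0, 0], [0, 0, 0, 0], [0, 0, 0, 0], [0, 0, 0, 0]]]' --jaw 0

```text
time: 11.43
tool_pos: [605.6, -145.2, 131.8]
tcp_rot: [0.052, 1.521, 0.407]
contact_force: [1.0, -0.2, 0.6]
grip_width: 90.2
```

Request:
step_arm --targets '[[[-0.01, 0, 0, 0], [-0.03, 0, 0.001, 0], [-0.07, 0, 0.003, 0], [-0.11, 0, 0.006, 0], [-0.15, 0, 0.008, 0]]]'

```text
time: 11.85
tool_pos: [605.8, -145.1, 284.4]
tcp_rot: [0.056, 1.521, 0.411]
contact_force: [1.2, -0.8, -0.1]
grip_width: 92.0
```

Run:
```python
from h import *
print(to(580,0,310,np.pi/2).round(3)); to(647,197,310,np.pi/2)
c=cap('wrist');W=cloud(c);P=W.reshape(-1,3); P=P[~np.isnan(P[:,0])]
d=P-[605,-146,165]; q=P[(np.hypot(d[:,0],d[:,1])<60)&(abs(d[:,2])<12)]
print('captop',cv2.minEnclosingCircle(q[:,:2].astype(np.float32)),np.median(q,0),len(q),np.percentile(q[:,2],[2,98]))
t=cloud(cap('top')).reshape(-1,3); t=t[~np.isnan(t[:,0])]
d=t-[647,197,215]; q=t[(abs(d[:,:2])<45).all(1)&(d[:,2]>-15)&(d[:,2]<10)]
print('shoulder',cv2.minAreaRect(q[:,:2].astype(np.float32)),np.median(q,0),len(q))
q=t[(abs(d[:,:2])<40).all(1)&(d[:,2]>12)&(d[:,2]<60)]; print('neck',cv2.minAreaRect(q[:,:2].astype(np.float32)),np.median(q,0),len(q))
```

```text
shift [-0.0238  0.1451  0.0275] turn 20.35301156866241 | pos [ 605.8 -145.1  284.4] jaw 1.926 q [-0.38  0.47  1.17  0.04  1.47 -2.31] F [ 1.2 -0.8 -0.1] w 92.0 t 11.85
[[ 0.046 -0.348  0.936]
 [ 0.02   0.938  0.347]
 [-0.999  0.003  0.05 ]]
shift [-0.0168  0.3065  0.1587] turn 20.35301156866241 | pos [ 605.8 -145.1  284.4] jaw 1.926 q [-0.38  0.47  1.17  0.04  1.47 -2.31] F [ 1.2 -0.8 -0.1] w 92.0 t 11.85
captop ((601.6685180664062, -147.40347290039062), 32.96187210083008) [ 599.99066673 -148.18960829  163.64886261] 3471 [159.71201273 165.04726712]
shoulder ((648.0503540039062, 197.34808349609375), (64.55729675292969, 64.7713623046875), 2.453470468521118) [643.88896729 190.66804132 216.13378683] 397
neck ((650.4540405273438, 197.5939178466797), (40.76317596435547, 42.112022399902344), 3.4746389389038086) [646.256307   196.52394297 239.63052189] 197
```

The cap sits flat in the thali, top at about 164 mm, which is the height expected. The tub is still seated at (648,197). Now to the tub.

Request:
step_arm --targets '[[[-0.004, 0.031, 0.016, 2], [-0.008, 0.061, 0.032, 4], [-0.012, 0.092, 0.048, 6], [-0.016, 0.123, 0.064, 8], [-0.02, 0.154, 0.08, 10]]]'

```text
time: 12.37
tool_pos: [628.5, 27.1, 315.4]
tcp_rot: [0.056, 1.509, 0.235]
contact_force: [1.1, -0.7, -0.7]
grip_width: 91.6
```

Run:
```python
from h import *
to(647.5,197.5,305,np.pi/2)
```

```text
shift [0.014  0.1643 0.0482] turn 10.250850760167026 | pos [628.5  27.1 315.4] jaw 1.75 q [-0.09  0.46  1.1   0.02  1.52 -1.84] F [ 1.1 -0.7 -0.7] w 91.6 t 12.3667
```

Request:
step_arm --targets '[[[0.002, 0.033, 0.009, 2], [0.004, 0.066, 0.018, 4], [0.006, 0.099, 0.028, 6], [0.008, 0.132, 0.038, 8], [0.01, 0.164, 0.048, 10]]]'

```text
time: 12.78
tool_pos: [646.8, 198.9, 309.3]
tcp_rot: [0.232, 1.509, 0.235]
contact_force: [0.6, 0.4, -0.5]
grip_width: 92.0
```

Request:
step_arm --targets '[[[0, 0, 0, 0], [0, 0, 0, 0], [0, 0, 0, 0], [0, 0, 0, 0], [0, 0, 0, 0]]]'

```text
time: 13.2
tool_pos: [646.9, 197.4, 309.7]
tcp_rot: [0.227, 1.509, 0.228]
contact_force: [-0.4, -0.1, 0.2]
grip_width: 91.5
```

Run:
```python
from h import *
print(to(647.5,197.5,182,np.pi/2).round(3))
```

```text
shift [ 0.1274 -0.0017 -0.0072] turn 0.08246095518578045 | pos [646.9 197.4 309.7] jaw 1.572 q [ 0.18  0.56  0.95  0.    1.57 -1.39] F [-0.4 -0.1  0.2] w 91.5 t 13.2
[[ 0.061 -0.001  0.998]
 [ 0.014  1.     0.001]
 [-0.998  0.014  0.061]]
```

Request:
step_arm --targets '[[[0.03, 0, -0.002, 0], [0.06, -0.001, -0.004, 0], [0.09, -0.001, -0.006, 0], [0.12, -0.002, -0.007, 0], [0.124, -0.002, -0.007, 0]]]'

```text
time: 13.62
tool_pos: [644.8, 195.1, 179.6]
tcp_rot: [0.233, 1.519, 0.233]
contact_force: [-0.3, -0.6, -0.9]
grip_width: 91.8
```

Request:
step_arm --targets '[[[0, 0, 0, 0], [0, 0, 0, 0], [0, 0, 0, 0], [0, 0, 0, 0], [0, 0, 0, 0]]]' --jaw 1

```text
time: 14.03
tool_pos: [645.9, 195.7, 181.7]
tcp_rot: [0.241, 1.514, 0.241]
contact_force: [1.0, 1.7, 3.1]
grip_width: 64.0
```

Request:
step_arm --targets '[[[-0.02, 0, 0.001, 0], [-0.05, 0, 0.003, 0], [-0.09, 0, 0.005, 0], [-0.125, 0, 0.007, 0], [-0.125, 0, 0.007, 0]]]'

```text
time: 14.45
tool_pos: [648.3, 194.4, 317.0]
tcp_rot: [0.225, 1.499, 0.224]
contact_force: [-0.2, 0.9, -0.2]
grip_width: 64.1
```

Run:
```python
from h import *
print(to(454,40,300,np.pi/2).round(3))
m=cloud(cap('top')); 
for v in range(228,290,4): print(v,[tuple(m[v-1:v+2,u-4:u+5].reshape(-1,3)[:,[0,2]].mean(0).round().tolist()) for u in (215,232,250)])
P=m.reshape(-1,3);P=P[~np.isnan(P[:,0])]
for y in (60,20): 
    pass
q=P[(P[:,0]>440)&(P[:,0]<500)&(P[:,2]>60)&(P[:,2]<170)&(abs(P[:,1]-40)<115)]
print('side walls y',[(np.median(q[s],0).round(),s.sum()) for s in (q[:,1]>60,q[:,1]<0)])
```

```text
shift [ 0.0008 -0.1547 -0.1948] turn 0.007051633589341577 | pos [648.3 194.4 317. ] jaw 1.571 q [ 0.18  0.56  0.94  0.    1.57 -1.39] F [-0.2  0.9 -0.2] w 64.1 t 14.45
[[ 0.07  -0.     0.998]
 [ 0.016  1.    -0.001]
 [-0.997  0.016  0.07 ]]
228 [(546.0, 122.0), (547.0, 121.0), (548.0, 120.0)]
232 [(535.0, 101.0), (536.0, 110.0), (537.0, 120.0)]
236 [(523.0, 131.0), (nan, nan), (525.0, 102.0)]
240 [(511.0, 86.0), (nan, nan), (514.0, 133.0)]
244 [(499.0, 41.0), (500.0, 43.0), (nan, nan)]
248 [(487.0, 36.0), (488.0, 40.0), (489.0, 41.0)]
252 [(475.0, 31.0), (476.0, 33.0), (477.0, 36.0)]
256 [(462.0, 26.0), (464.0, 28.0), (465.0, 32.0)]
260 [(450.0, 22.0), (451.0, 25.0), (453.0, 27.0)]
264 [(438.0, 18.0), (439.0, 20.0), (nan, nan)]
268 [(426.0, 28.0), (427.0, 19.0), (428.0, 18.0)]
272 [(416.0, 55.0), (416.0, 42.0), (417.0, 30.0)]
276 [(nan, nan), (407.0, 68.0), (407.0, 56.0)]
280 [(397.0, 101.0), (397.0, 94.0), (397.0, 80.0)]
284 [(380.0, 49.0), (380.0, 39.0), (387.0, 99.0)]
288 [(363.0, -0.0), (368.0, 38.0), (365.0, 0.0)]
side walls y [(array([472., 129., 121.]), np.int64(71)), (array([470., -46., 128.]), np.int64(56))]
```

Request:
step_arm --targets '[[[0, -0.023, -0.03, 1], [0, -0.046, -0.06, 2], [0, -0.069, -0.089, 3], [0, -0.092, -0.118, 4], [0, -0.115, -0.148, 5]]]'

```text
time: 14.92
tool_pos: [497.7, 78.7, 300.3]
tcp_rot: [0.32, 1.505, 0.232]
contact_force: [0.7, -0.3, -0.7]
grip_width: 63.8
```

Request:
step_arm --targets '[[[0, -0.02, -0.025, 0], [0, -0.034, -0.04, 0], [0, -0.038, -0.047, 0], [0, -0.038, -0.047, 0], [0, -0.038, -0.047, 0]]]'

```text
time: 15.33
tool_pos: [448.0, 45.2, 296.6]
tcp_rot: [0.321, 1.505, 0.233]
contact_force: [-0.3, 0.2, -1.3]
grip_width: 64.2
```

Run:
```python
from h import *
print(to(451,41,108,np.pi/2-.08).round(3))
s=cap('scene');cv2.imwrite('pics/s4.png',cv2.resize(s['color'][60:240,150:390,::-1],(800,600),interpolation=2))
t=cap('top');P=cloud(t).reshape(-1,3);P=P[~np.isnan(P[:,0])]
```

```text
shift [ 0.1883 -0.0079 -0.0085] turn -0.45530478585351375 | pos [448.   45.2 296.6] jaw 1.483 q [-0.08  0.11  1.63  0.02  1.33 -1.57] F [-0.3  0.2 -1.3] w 64.2 t 15.3333
[[ 0.064  0.088  0.994]
 [ 0.015  0.996 -0.089]
 [-0.998  0.021  0.063]]
```

View pics/s4.png

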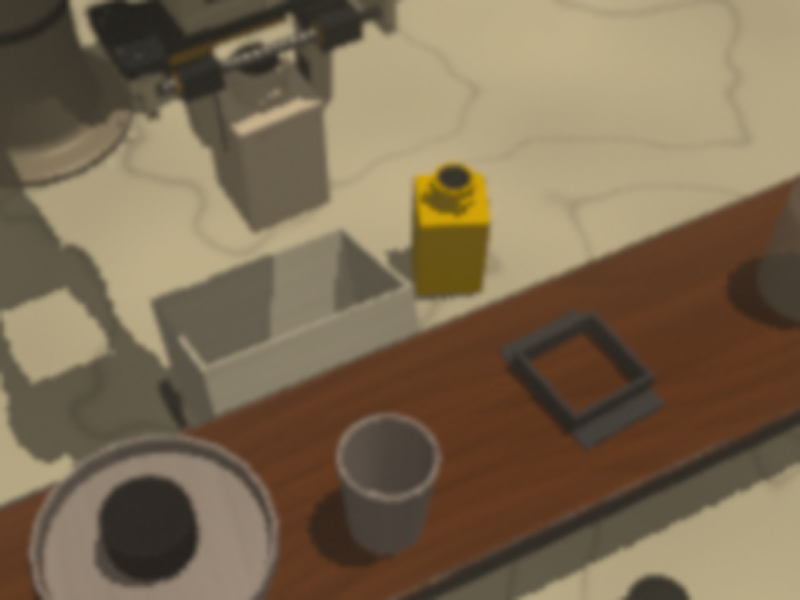

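The tub is held upright over the bin, the seat is empty, and the cap lies in the thali. I'll lower the tub.

Request:
step_arm --targets '[[[0.03, -0.003, -0.003, 0], [0.06, -0.006, -0.006, 0], [0.09, -0.008, -0.0065, 0], [0.115, -0.008, -0.007, 0], [0.125, -0.008, -0.007, 0]]]'

```text
time: 15.85
tool_pos: [447.8, 40.9, 167.4]
tcp_rot: [0.356, 1.511, 0.269]
contact_force: [-1.5, 0.3, -1.8]
grip_width: 64.0
```

Request:
step_arm --targets '[[[0.012, 0, -0.001, 0], [0.024, 0, -0.001, 0], [0.036, 0, -0.002, 0], [0.048, 0, -0.002, 0], [0.056, 0, -0.002, 0]]]'

```text
time: 16.27
tool_pos: [449.5, 42.6, 109.8]
tcp_rot: [0.368, 1.512, 0.282]
contact_force: [-0.5, -0.4, -1.7]
grip_width: 64.0
```

Run:
```python
from h import *
print(to(452,41,104,np.pi/2-.08).round(3))
```

```text
shift [ 0.0059 -0.0015  0.0024] turn -0.3007751101707612 | pos [449.5  42.6 109.8] jaw 1.486 q [-0.09  0.32  1.93  0.03  0.83 -1.59] F [-0.5 -0.4 -1.7] w 64.0 t 16.2667
[[ 0.056  0.085  0.995]
 [ 0.016  0.996 -0.086]
 [-0.998  0.021  0.055]]
```

Nothing touched yet. A few mm lower, then release, wait and rise straight up.

Request:
step_arm --targets '[[[0.003, 0, 0.001, 0], [0.005, 0, 0.002, 0], [0.006, 0, 0.002, 0], [0.006, 0, 0.002, 0], [0.006, 0, 0.002, 0]]]'

```text
time: 16.68
tool_pos: [452.2, 42.5, 104.4]
tcp_rot: [0.362, 1.511, 0.276]
contact_force: [0.5, -0.8, -0.9]
grip_width: 64.2
```

Request:
step_arm --targets '[[[0, 0, 0, 0], [0, 0, 0, 0], [0, 0, 0, 0], [0, 0, 0, 0], [0, 0, 0, 0]]]' --jaw 0

```text
time: 17.1
tool_pos: [452.3, 42.5, 104.6]
tcp_rot: [0.359, 1.511, 0.273]
contact_force: [0.5, 0.4, 0.2]
grip_width: 90.4
```

Request:
step_arm --targets '[[[-0.02, 0, 0.001, 0], [-0.05, 0, 0.003, 0], [-0.09, 0, 0.005, 0], [-0.13, 0, 0.007, 0], [-0.17, 0, 0.009, 0]]]'

```text
time: 17.52
tool_pos: [450.8, 38.9, 276.7]
tcp_rot: [0.36, 1.511, 0.274]
contact_force: [0.7, 1.2, -0.9]
grip_width: 92.0
```

Run:
```python
from h import *
to(452,41,104)
c=cap('wrist');s=cap('scene')
a=cv2.resize(c['color'][:,:,::-1],(400,300));b=cv2.resize(s['color'][60:240,150:390,::-1],(800,600),interpolation=2)[:,:400+380]
b=cv2.resize(s['color'][60:240,150:390,::-1],(400,300),interpolation=2)
cv2.imwrite('pics/f.png',np.hstack([a,b]))
P=cloud(s).reshape(-1,3);P=P[~np.isnan(P[:,0])]
d=P-[605,-146,165]; q=P[(np.hypot(d[:,0],d[:,1])<60)&(abs(d[:,2])<6)]; print('captop',cv2.minEnclosingCircle(q[:,:2].astype(np.float32)),np.median(q,0))
```

```text
shift [ 0.1725 -0.0015 -0.0087] turn None | pos [450.8  38.9 276.7] jaw 1.486 q [-0.1   0.13  1.66  0.02  1.29 -1.59] F [ 0.7  1.2 -0.9] w 92.0 t 17.5167
captop ((602.0592041015625, -146.4850311279297), 33.43098068237305) [ 603.79310021 -148.11629724  164.07695011]
```

View pics/f.png

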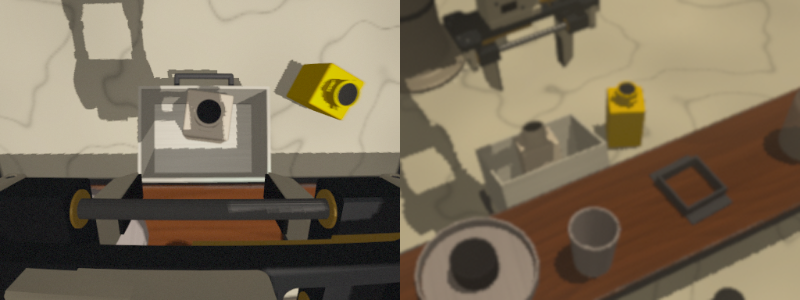

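The tub is inside the bin, at (207,115) in the left half, and the cap is in the thali. I'll let the arm settle, then hand in.

Request:
step_arm --targets '[[[0, 0, 0, 0], [0, 0, 0, 0], [0, 0, 0, 0], [0, 0, 0, 0], [0, 0, 0, 0]]]'

```text
time: 18.03
tool_pos: [453.9, 38.7, 280.0]
tcp_rot: [0.304, 1.501, 0.219]
contact_force: [-0.5, -0.2, 0.1]
grip_width: 91.6
```

Run:
```python
from h import *
P=cloud(cap('wrist')).reshape(-1,3);P=P[~np.isnan(P[:,0])]
q=P[(abs(P[:,0]-445)<50)&(abs(P[:,1]-41)<60)&(P[:,2]>70)&(P[:,2]<200)&(P[:,0]>405)]
q=q[q[:,2]>np.percentile(q[:,2],70)];print('tub top part',np.median(q,0),q[:,2].max())
print(bot.get_obs()['contact_force'],bot.close_job())
```

```text
tub top part [422.22840392  50.07318864 140.65516069] 146.32252817946696
the job is handed in; nothing more can be done
[-0.34454792  0.28412461 -0.87473504] None
```

The job is done and handed in at about 18 s of the 67 s; the hand-in gave no verdict.

- **Cap:** I gripped it, pressed it down and turned it anticlockwise, then lifted it off and set it in the thali. At first the press stopped at about 2 mm and 24–28 N, probably with the teeth crest on crest. After about 80° of turning it dropped to the full 6 mm and the teeth engaged. Near the end the fingers seemed to slip on the cap at about 1 N m, and the cap then lifted freely.
- **Tub:** It stayed in its seat while the cap came off. I then lifted it out and let it go in the bin.

Last checks:
- **Cap in the thali:** It is about 3 mm from the thali's centre. Its top is at about 164 mm, which is the height for standing upright on the floor.
- **Tub in the bin:** It was inside the bin in the final pictures. Its topmost points were at about 140–146 mm, which fits standing on the tilted floor or leaning on the front wall. I did not measure its exact pose in the bin's axes.
- **Bystanders:** I saw no change to the tumbler in the last picture and did not touch the pickle jar or the scoop, but I did not measure any of the three.
- **Robot:** The gripper was open and well clear, with under 1 N on it.

The only discrepancy I saw was that the tool had drifted about 0.07 rad off vertical from the turning, which did no visible harm.

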